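# Hold a luminance meter flush on a tilted dental display

## Task

Check the brightness of the tilted chairside display: lift the round luminance meter out of its dock, tilt it to the slope of the screen until it sits flat, and hold its face flush over the light test square in the middle of the screen with a light, steady press of about 5 to 10 newtons. Let nothing but the meter touch the screen, do not push the screen out of its tilt, and leave the other things on the counter where they are. Finish while still holding the meter pressed flush, for the reading is taken then.

Things in the scene. Friction and masses are not known exactly. Their poses are not given: they have to be found in the camera images.
- meter_center (a point): Luminance meter, an upright round puck 60 mm tall, 130 to 200 g: a grey round body 48 mm across and 47 mm high, the part to grasp, on a 60 mm wide, 13 mm high black rubber bellows foot. This point: on its axis half-way up, 30 mm above the flat measuring face (underside of the foot); z points to its top. Yaw does not matter. It starts upright in its dock.
- meter_face (a point): Centre of the flat measuring face, the underside of the foot, 60 mm across; z points into the meter. The foot is a soft spring along z: it starts to give at 2.2 N, then gives 1 mm per 2 N, up to 6 mm, and returns when let off.
- meter: The meter itself: origin at the centre of the measuring face while the foot is not compressed; z points to its top.
- dock_floor (a point): Centre of the floor of the meter's dock, 6 mm above the counter: a grey round dish 86 mm across with a rim 12 mm above the counter (6 mm above the dish floor) and 64 mm across inside. Fixed to the counter.
- screen: Chairside display: flat black panel 198 (x, up the slope) x 310 (y, width) x 12 mm, all-flat glass, on a stand fixed to the counter. It leans back, glass facing up and to the robot's side; its slope, 15 to 29 degrees from level, and heading differ each time. Origin: on the hinge axis behind its middle, 26 mm behind the glass, 130 mm above the counter; z is the glass's outward normal.
- test_square (a point): Centre of the light-grey test square (70 mm side) shown in the middle of the dark screen, on the glass surface; axes as screen (z outward normal).
- screen_top (a point): Middle of the upper edge of the glass, 99 mm up the slope from the test square's centre. The screen sits on a stiff friction hinge: it stays put under a 20 N press near its middle, but a hard push near an edge turns it.
- mouse: Bystander: black computer mouse, 105 by 60 by 33 mm, origin under its middle.
- sanitiser: Bystander: clear hand-sanitiser pump bottle, 62 mm across and 183 mm tall, origin under its middle.
- aimer: Bystander: yellow plastic X-ray aiming ring, 77 mm across and 8 mm high, lying flat with a steel rod and a bite block reaching 137 mm from the ring's centre along its x; origin under the ring's centre.
Mind the look-alikes: they are no part of the job. There is more than one size of the meter; the job needs the smallest. Leave any brown or green look-alike of the part that bears dock_floor alone.

How it is judged:
On the way:
1. the meter is lifted out of its dock in the gripper (distance between meter_face and dock_floor above 0.03 m and contact force between the fingers and meter above 1 N and contact force between meter and screen below 0.1 N), for 0.2 s.
At the end, for the whole second after the job is handed in: The meter, still gripped, lies flat on the glass (within 0.05 rad and 2.5 mm), centred on the test square within 10 mm, pressed with 3 to 15 N, at rest; the screen keeps its tilt (upper edge moved under 10 mm). All this lasts through the final second while the arm holds (angle between the z axis of meter_face and the z axis of test_square, either way round below 0.05 rad and angle between meter_face's own z axis and vertical below 1.2 rad and z of meter_face in the frame of test_square between -0.0025 and 0.0025 m and distance between meter_face and test_square below 0.01 m and contact force between meter and screen between 3 and 15 N and contact force between the fingers and meter above 2 N and linear speed of meter below 0.02 m/s and distance of screen_top from where it was at the start of the episode below 0.01 m); the arm keeps its last pose, push and grip.
It fails at once if the meter is pressed hard enough to bruise the panel (over 30 N) (contact force between meter and screen above 30 N).
It fails at once if the arm or fingers touch the screen (contact force between any of the fingers, the arm and screen above 2 N).
It fails at once if the screen is pushed out of its tilt (upper edge moved 12 mm) (distance of screen_top from where it was at the start of the episode above 0.012 m).
It fails at once if a bystander is pushed more than 30 mm (distance of any of mouse, sanitiser, aimer from where it was at the start of the episode above 0.03 m).
It also fails if it takes over 45 s, if anything falls off the work surface, if the arm or the gripper's body presses on something with over 40 N, if the wrist force passes 120 N, or if a joint passes its speed limit or range.

## Robot

A 6-joint arm with a two-finger parallel gripper is mounted at the origin on the work surface. World frame = base frame: x ahead of the robot, y to its left, z up, the work surface at z = 0. Lengths are in m, angles in rad, forces in N, time in s.
With the tool pointing down it reaches from about 0.3 to 0.875 m from the base axis. Payload 6.4 kg.
Tool frame: the origin (TCP) lies midway between the tips of the shut fingers; the grasp point (between the pads) lies 19 mm behind it; z points along the fingers, y is the line along which they close (so a half turn about z gives the same grasp; the last joint's range is limited). The gripper opens to 85 mm and grips with 20 to 120 N. Pads are 22 mm wide; open, the fingers measure 114 mm over their backs; the gripper's body (76 mm by 85 mm) begins 54 mm behind the grasp point. The pads swing forward as they close: fully open they stand 13 mm farther back than shut.
Start: joints at [-1.529, 0.181, 1.607, -0, 1.354, -0.206], TCP at [0.141, -0.557, 0.231] pointing down, gripper open.
Joint ranges: [-2.99, 2.99], [-0.89, 2.07], [0.3, 2.58], [-1.14, 4.28], [0, 2.63], [-3.12, 3.12]. Speed limits (rad/s): [2.57, 2.57, 3.01, 3.14, 3.14, 3.14].

## Interface

Orientations are given as a unit quaternion [w, x, y, z].
In Python, from bench import ctrl gives the robot as it stands. The module is installed in compiled form; this text tells all that it offers.
- The arm moves only by the tool move_arm, never from a script. Its argument "plan" is one flat list of numbers, 6 for each row, row after row: the shift along the world's x, y, z in units of 50 mm (1.0 is 50 mm), then the turn, a rotation vector about the world's x, y, z in rad. A call has 1 to 10 rows; each row is the pose to reach, as a shift and turn from the pose commanded when the call began; what a row does not reach only later rows make up. A row lasts 1/8 s, in which the tool goes at most 62.5 mm and 10.7 degrees, less where a joint would pass 70% of its speed; a pose out of reach is approached as far as the arm can. A call with a gripper value outside its range is refused whole. "grip" is the finger opening in mm, from 0 to 85.4, set as the call begins (left out, the last holds). The fingers move at their own pace and stop on an object; the grip force is fixed at half the most. Time passes only in rows, so rows that repeat a pose let the fingers close. It gives the time, the measured TCP pose, the force, the opening and the grip force at its end, in the units of the state.
- ctrl.get_obs(): the state, without advancing time (a new reading comes with each control period).
- ctrl.camera(name): name is "scene" or "top" or "wrist"; returns a dict with "pixels" (480x640x3 uint8, red, green, blue), "fx", "fy", "cx", "cy" (pixels), "origin" and "attitude" of the camera in the world. Camera axes: x right, y down, z forward; pixel columns grow to the right and rows downward; lengths in m; the calibration is good to about 2 mm. A picture is of the moment at which its call begins. There is no depth.
- ctrl.hand_in(): hands the job in; it is judged then, once.
The state is a dict: "time_s": time; "q": joint angles; "dq": joint speeds; "joint_efforts": joint torques, N m; "eef_pos": TCP position; "eef_rot": TCP orientation; "wrist_force": force on the tool from outside, world axes, zero at the start; "torque": the same for the moment, N m; "opening": opening from 0.0 (shut) to 1.0 (fully open); "grasp_force": force on a finger pad.
Only numpy, scipy, OpenCV 4.12 (cv2) and the standard library are available. Lean on these libraries where they do the work, as an engineer would, in place of code of your own. Each camera call takes 0.05 s, during which the arm holds its last target. There are 200 camera calls.

## Working session

There is one attempt and no reset: what is moved stays moved. The work goes in short steps, Python scripts to look and compute and a tool call to move; the robot and the scene stay as the last step left them, time stands still between calls to the robot, and variables do not carry over. Pictures are saved under pics/ and viewed, at most 10 in all, crops included, and the job is handed in when it is done.

Besides the shell and the picture viewer there is one more tool, called after ">>>" in YAML: its name, and indented under it one key for each argument. move_arm: Moves the arm, as the interface text tells. Its arguments: {"type":"object","properties":{"plan":{"type":"array"},"grip":{"type":"number"}},"required":["plan"]}

```bash
mkdir -p pics; cat > h.py <<'E'
import numpy as np, cv2, pickle
from bench import ctrl
from scipy.spatial.transform import Rotation as R
def snap(n,f):
    c=ctrl.camera(n); pickle.dump(c,open(f'pics/{f}.pkl','wb')); cv2.imwrite(f'pics/{f}.png',c['pixels'][:,:,::-1]); return c
def load(f): return pickle.load(open(f'pics/{f}.pkl','rb'))
def rot(c):
    a=np.array(c['attitude']); return R.from_quat(a[[1,2,3,0]]).as_matrix() if a.size==4 else a.reshape(3,3)
def ray(c,uv):
    d=np.array([(uv[0]-c['cx'])/c['fx'],(uv[1]-c['cy'])/c['fy'],1]); d=rot(c)@d; return np.array(c['origin']),d/np.linalg.norm(d)
def onz(c,uv,z):
    o,d=ray(c,uv); return o+d*(z-o[2])/d[2]
def tri(obs):
    A=np.zeros((3,3));b=np.zeros(3);
    for c,uv in obs:
        o,d=ray(c,uv);P=np.eye(3)-np.outer(d,d);A+=P;b+=P@o
    p=np.linalg.solve(A,b); e=[np.linalg.norm((np.eye(3)-np.outer(ray(c,uv)[1],ray(c,uv)[1]))@(p-ray(c,uv)[0])) for c,uv in obs]
    return p,e
def proj(c,p):
    q=rot(c).T@(np.array(p)-np.array(c['origin'])); return np.array([c['cx']+c['fx']*q[0]/q[2],c['cy']+c['fy']*q[1]/q[2]])
E
python3 - <<'E'
from h import *
for n in ['scene','top']:
    c=snap(n,n); print(n,c['fx'],c['origin'],c['attitude'])
print(ctrl.get_obs())
E
```

```text
scene 444.11103602439687 [1.30604377 0.03146064 0.61192409] [-0.3386713   0.64744042  0.60089389 -0.32411293]
top 524.827864488368 [0.42301522 0.04992196 1.12781734] [-0.05541341  0.70703891 -0.70304319  0.05249398]
{'time_s': 0.1, 'q': array([-1.52929567e+00,  1.81449748e-01,  1.60787780e+00,  2.05674628e-06,
        1.35378824e+00, -2.06288872e-01]), 'dq': array([ 0.00152807, -0.00184427, -0.00312112,  0.00163893,  0.00115424,
       -0.00018357]), 'joint_efforts': array([ 1.27684521e-03, -4.45876944e+01, -3.52238238e+01, -4.14619517e-04,
        4.18960350e-03,  1.94864988e-06]), 'eef_pos': array([ 0.14102906, -0.55694595,  0.2304984 ]), 'eef_rot': array([-7.58897129e-04,  9.92334596e-01,  1.23577791e-01,  6.36780364e-05]), 'wrist_force': array([ 0.37790009, -0.14403227, -0.01818903]), 'torque': array([-0.01374989, -0.05976258,  0.00116828]), 'grasp_force': 0.0, 'opening': 0.998018379619742}
```

View pics/scene.png

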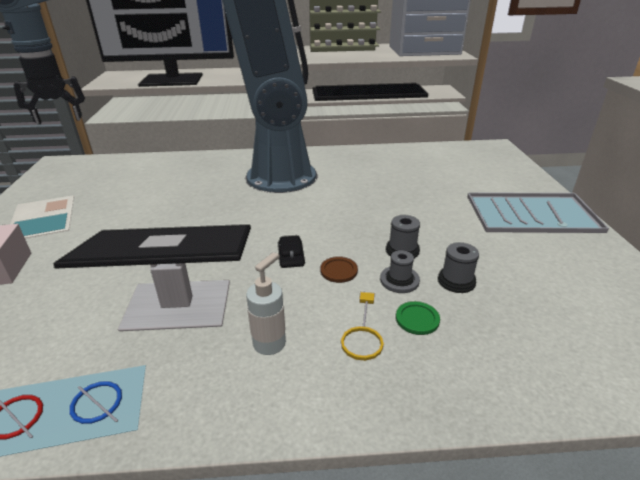

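View pics/top.png

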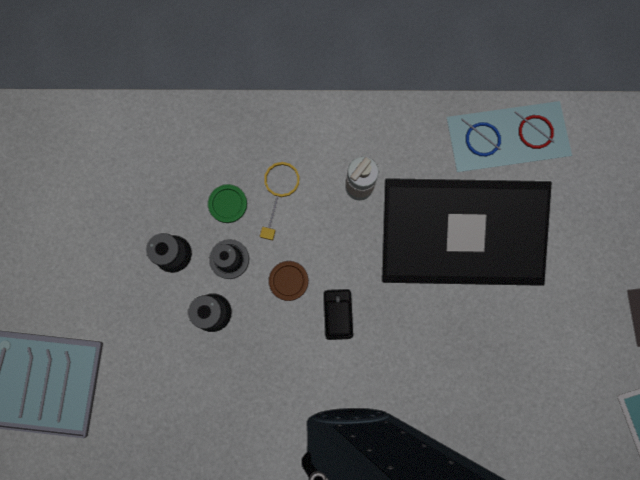

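Candidates (scene px): grey puck in the grey dock (401,268), larger puck (404,236), larger puck (460,266). The one at (401,268) is the smallest and is the only one sitting in the grey dock, so it fits. The brown (339,269) and green (418,317) dishes are look-alikes. I'll confirm in a crop and measure at the same time.

```bash
python3 - <<'E'
from h import *
s,t=load('scene'),load('top')
a=cv2.resize(s['pixels'][210:310,340:490],None,fx=5,fy=5,interpolation=3)[:,:,::-1][:, :400*2]
b=cv2.resize(t['pixels'][210:340,140:320],None,fx=4,fy=4,interpolation=3)[:,:,::-1]
im=np.zeros((560,800,3),np.uint8); im[:300,:450]=cv2.resize(a,(450,300)); im[:325,450:800]=0
b=cv2.resize(b,(346,250)); im[:250,452:798]=b
# screen masks
def quad(m):
    cs,_=cv2.findContours(m.astype(np.uint8),0,2); c=max(cs,key=cv2.contourArea); 
    h=cv2.convexHull(c); e=0.01
    while len(q:=cv2.approxPolyDP(h,e*cv2.arcLength(h,True),True))>4:e+=.005
    return q[:,0].astype(np.float32),cv2.contourArea(c)
for n,c,roi in [('scene',s,(215,55,275,260)),('top',t,(165,365,300,565))]:
    g=c['pixels'].astype(int); r0,c0,r1,c1=roi
    sub=g[r0:r1,c0:c1]; dark=sub.max(2)<60
    print(n,'dark',(quad(dark)[0]+[c0,r0]).tolist(),quad(dark)[1])
    q,_=quad(dark); msk=cv2.fillConvexPoly(np.zeros(dark.shape,np.uint8),q.astype(int),1)
    msk=cv2.erode(msk,np.ones((9,9)))
    lt=(sub.min(2)>100)&(msk>0)
    ql=quad(lt)
    gray=cv2.cvtColor(np.ascontiguousarray(c['pixels']),cv2.COLOR_RGB2GRAY)
    cor=cv2.cornerSubPix(gray,(ql[0]+[c0,r0]).astype(np.float32).reshape(-1,1,2),(4,4),(-1,-1),(3,30,.01))
    M=cv2.moments(lt.astype(np.uint8),True); print('sq',cor[:,0].tolist(),ql[1],M['m10']/M['m00']+c0,M['m01']/M['m00']+r0)
    crop=c['pixels'][r0:r1,c0:c1,::-1]; k=380/crop.shape[1]; crop=cv2.resize(crop,None,fx=k,fy=k)[:230]
    x=0 if n=='scene' else 400
    im[320:320+crop.shape[0],x:x+380]=crop[:240]
cv2.imwrite('pics/crop1.png',im)
E
```

```text
scene dark [[249.0, 226.0], [239.0, 259.0], [55.0, 267.0], [102.0, 231.0]] 5733.5
sq [[185.85025024414062, 234.3179168701172], [176.8968048095703, 245.42340087890625], [137.87379455566406, 246.74058532714844], [149.13978576660156, 235.53379821777344]] 384.0 162.24537037037038 240.66898148148147
top dark [[385.0, 180.0], [549.0, 181.0], [543.0, 284.0], [382.0, 281.0]] 16808.5
sq [[448.11688232421875, 213.56515502929688], [485.7778625488281, 214.2819366455078], [483.5586853027344, 251.1868133544922], [446.3287353515625, 250.68499755859375]] 1273.5 465.5898959881129 232.28083209509657
```

View pics/crop1.png

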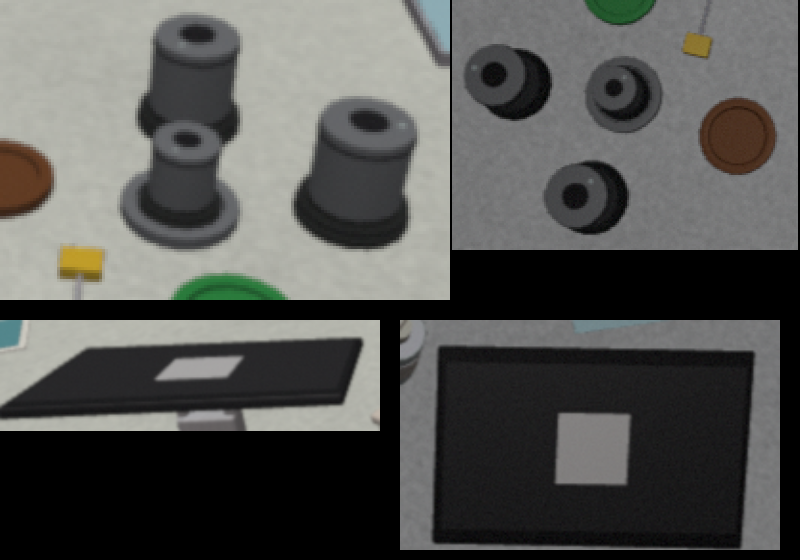

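The crop confirms it: the smallest puck sits in the grey dock, with its hole at scene about (402,258) and top about (224,256). The test square is at scene (162,241) and top (466,232).

```bash
python3 - <<'E'
from h import *
s,t=load('scene'),load('top')
print('meter top',tri([(s,(402.3,257.7)),(t,(223.8,255.8))]))
# dock outer outline centre in top: grey dock ellipse; crude check at z=.012
print('dock',onz(t,((624-452)/1.922+140,94/1.922+210),.012), onz(s,(180/3+340,207/3+210),.012))
S=[[185.85,234.32],[176.90,245.42],[137.87,246.74],[149.14,235.53]]
T=[[483.56,251.19],[485.78,214.28],[448.12,213.57],[446.33,250.68]]
# scene camera looks toward -x: image right=+y, far=low x ; top: image left=+y, up=+x
T2={'+y-x':T[3],'+y+x':T[2],'-y+x':T[1],'-y-x':T[0]}
S2={'+y-x':S[0],'+y+x':S[1],'-y+x':S[2],'-y-x':S[3]}
P={}
for k in T2:
    P[k],e=tri([(s,S2[k]),(t,T2[k])]); print(k,P[k],e)
c=sum(P.values())/4
x=(P['+y+x']+P['-y+x']-P['+y-x']-P['-y-x'])/2; y=(P['+y+x']+P['+y-x']-P['-y+x']-P['-y-x'])/2
n=np.cross(x,y);n/=np.linalg.norm(n)
print('c',c,np.linalg.norm(x),np.linalg.norm(y),'n',n,'tilt',np.degrees(np.arccos(n[2])),'head',np.degrees(np.arctan2(x[1],x[0])),np.degrees(np.arctan2(y[1],y[0])))
E
```

```text
meter top (array([0.55869222, 0.25647404, 0.06414904]), [np.float64(0.001342342572119661), np.float64(0.001342342572119652)])
dock [0.55846435 0.25275243 0.012     ] [0.56467997 0.256515   0.012     ]
+y-x [ 0.559663   -0.1790662   0.14795275] [np.float64(0.0009228599184176735), np.float64(0.0009228599184176506)]
+y+x [ 0.62690486 -0.18004376  0.16713218] [np.float64(0.0008878471691723929), np.float64(0.000887847169172362)]
-y+x [ 0.62569537 -0.24972314  0.16761224] [np.float64(0.001183157408590486), np.float64(0.001183157408590446)]
-y-x [ 0.55900858 -0.2492116   0.14865191] [np.float64(0.0005451047058580328), np.float64(0.0005451047058580947)]
c [ 0.59281795 -0.21451118  0.15783727] 0.0696307079363389 0.06992108168448588 n [-0.27374752  0.01176001  0.96172969] tilt 15.902429841292038 head -0.6370227145034877 89.23627029334223
```

>>> move_arm:
  plan: [8.3,16.2,0,0,0,-0.248,8.3,16.2,0,0,0,-0.248,8.3,16.2,0,0,0,-0.248,8.3,16.2,0,0,0,-0.248,8.3,16.2,0,0,0,-0.248,8.3,16.2,0,0,0,-0.248,8.3,16.2,0,0,0,-0.248,8.3,16.2,0,0,0,-0.248,8.3,16.2,0,0,0,-0.248,8.3,16.2,0,0,0,-0.248]
  grip: 85

```text
time_s: 1.35
eef_pos: [0.4265, 0.0009, 0.2314]
eef_rot: [0.0, 1.0, -0.0, 0.0]
wrist_force: [1.5, -0.9, 1.1]
opening: 0.992
grasp_force: 0.0
```

>>> move_arm:
  plan: [2.6,5.1,0,0,0,0,2.6,5.1,0,0,0,0,2.6,5.1,0,0,0,0,2.6,5.1,0,0,0,0,2.6,5.1,0,0,0,0,2.6,5.1,0,0,0,0,2.6,5.1,0,0,0,0]

```text
time_s: 2.22
eef_pos: [0.5554, 0.2533, 0.2306]
eef_rot: [0.0, 1.0, -0.0, -0.001]
wrist_force: [0.5, -0.6, 0.3]
opening: 0.997
grasp_force: 0.0
```

```bash
python3 - <<'E'
from h import *
c=snap('wrist','w1'); print(c['fx'],c['origin'],rot(c).round(3).tolist(),ctrl.get_obs()['eef_pos'])
print(proj(c,[.5587,.2565,.066]))
E
```

```text
386.4049721511108 [0.63237085 0.25353503 0.37380925] [[0.002, -0.954, -0.301], [-1.0, -0.001, -0.001], [0.001, 0.301, -0.954]] [0.55551495 0.25292131 0.23089521]
[315.67668955 217.44662463]
```

View pics/w1.png

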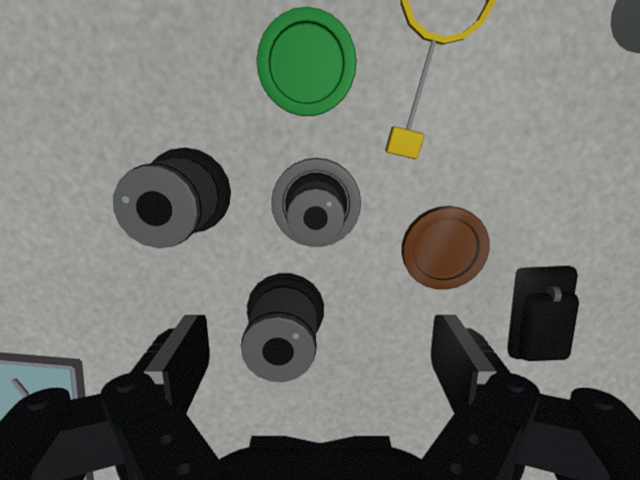

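The wrist view shows the meter's hole at (316,217), exactly where the predicted point projects. The dock is around (316,202), and the larger pucks are at (278,350) and (155,207).

```bash
python3 - <<'E'
from h import *
s,t,c=load('scene'),load('top'),load('w1')
g=c['pixels'].astype(int)
def dark(r0,r1,a,b):
    m=(g[r0:r1,a:b].max(2)<45).astype(np.uint8); n,l,st,ce=cv2.connectedComponentsWithStats(m); return [(st[i,4],(ce[i]+[a,r0]).round(1).tolist()) for i in range(1,n) if st[i,4]>100]
print(dark(202,232,300,332))
print('tri meter',tri([(s,(402.3,257.7)),(t,(223.8,255.8)),(c,(316,217.5))]), onz(c,(316,217.5),.066))
print('dock',onz(c,(316,202.5),.012))
print('big1',tri([(t,(204,312)),(c,(278.5,351))]),'big2',tri([(t,((493-452)/1.922+140,74/1.922+210)),(c,(155,208))]))
E
```

```text
[(np.int32(421), [315.2, 217.7])]
tri meter (array([0.55850999, 0.25640357, 0.06418605]), [np.float64(0.001436399457085057), np.float64(0.0012662764120015917), np.float64(0.0003194760568613184)]) [0.55865562 0.25623592 0.066     ]
dock [0.56032425 0.2566891  0.012     ]
big1 (array([0.44385218, 0.28793501, 0.08181309]), [np.float64(0.0008740955054647247), np.float64(0.000874095505464805)]) big2 (array([0.57019782, 0.37802298, 0.08451803]), [np.float64(0.0006661185486479014), np.float64(0.0006661185486478545)])
```

>>> move_arm:
  plan: [0.07,0.06,-1,0,0,0,0.07,0.06,-2,0,0,0,0.07,0.06,-3,0,0,0,0.07,0.06,-3.5,0,0,0,0.07,0.06,-4,0,0,0,0.07,0.06,-4,0,0,0,0.07,0.06,-4,0,0,0]

```text
time_s: 3.15
eef_pos: [0.5603, 0.2563, 0.0326]
eef_rot: [-0.0, 1.0, -0.001, 0.001]
wrist_force: [-0.1, 0.1, 0.1]
opening: 0.992
grasp_force: 0.0
```

>>> move_arm:
  plan: [0,0,0,0,0,0,0,0,0,0,0,0,0,0,0,0,0,0,0,0,0,0,0,0,0,0,0,0,0,0,0,0,0,0,0,0,0,0,0,0,0,0,0,0,0,0,0,0]
  grip: 30

```text
time_s: 4.15
eef_pos: [0.56, 0.2569, 0.0316]
eef_rot: [-0.0, 1.0, -0.0, 0.001]
wrist_force: [2.4, 0.3, 3.3]
opening: 0.545
grasp_force: 61.1
```

>>> move_arm:
  plan: [0,0,0.4,0,0,0,0,0,1,0,0,0,0,0,2,0,0,0,0,0,3,0,0,0,0,0,4,0,0,0,0,0,5,0,0,0,0,0,5.4,0,0,0,0,0,5.4,0,0,0,0,0,5.4,0,0,0,0,0,5.4,0,0,0]

```text
time_s: 5.4
eef_pos: [0.5584, 0.2565, 0.2985]
eef_rot: [0.001, 1.0, -0.0, -0.002]
wrist_force: [0.3, 0.6, -1.9]
opening: 0.547
grasp_force: 62.7
```

```bash
python3 - <<'E'
from h import *
c=snap('wrist','w2'); o=ctrl.get_obs(); print(o['eef_pos'],o['wrist_force'],o['opening'])
E
```

```text
[0.5587047  0.25653666 0.29890816] [ 0.46355671 -0.09001057 -1.35564519] 0.5433435180236343
```

View pics/w2.png

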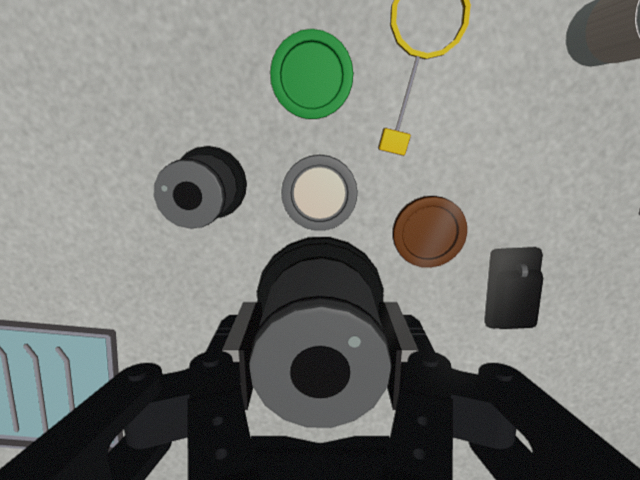

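The meter is upright in the fingers and the dock at (320,192) is empty. Next I'll carry it to just short of the screen for a closer look.

>>> move_arm:
  plan: [-0.4,-9.4,0,0,0,0,-0.4,-9.4,0,0,0,0,-0.4,-9.4,0,0,0,0,-0.4,-9.4,0,0,0,0,-0.4,-9.4,0,0,0,0,-0.4,-9.4,0,0,0,0,-0.4,-9.4,0,0,0,0,-0.4,-9.4,0,0,0,0,-0.4,-9.4,0,0,0,0,-0.4,-9.4,0,0,0,0]

```text
time_s: 6.7
eef_pos: [0.5393, -0.2126, 0.3005]
eef_rot: [-0.001, 1.0, -0.0, -0.001]
wrist_force: [-0.5, 0.6, -2.4]
opening: 0.545
grasp_force: 62.8
```

```bash
python3 - <<'E'
from h import *
c2=load('w2'); p=onz(c2,(320,371),.3334); print('meter axis rel TCP',p-np.array([.5587,.2565,.2989]))
c=snap('wrist','w3'); o=ctrl.get_obs(); print(o['eef_pos'],o['wrist_force'])
E
```

```text
meter axis rel TCP [-6.99400809e-04 -4.08010224e-05  3.45000000e-02]
[ 0.53948291 -0.21207124  0.30069872] [ 0.5009417   0.30269337 -1.42318245]
```

View pics/w3.png

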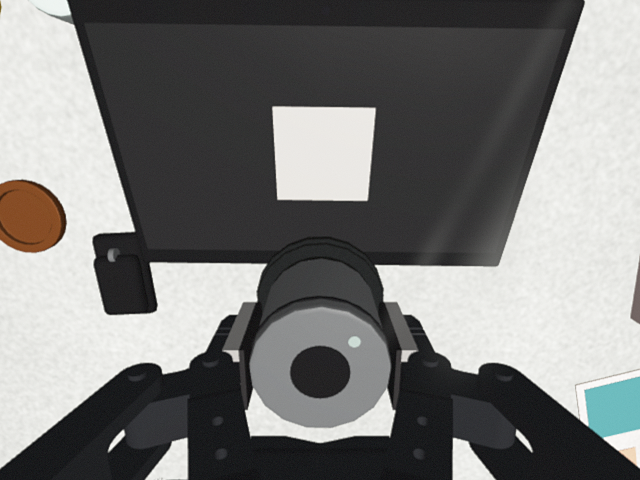

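The wrist view shows the whole test square, corners at about (273,107), (376,107), (368,201) and (277,200). The meter is still straight in the fingers. I'll refine the square's pose with PnP and three-view triangulation.

```bash
python3 - <<'E'
from h import *
s,t,c=load('scene'),load('top'),load('w3')
gray=cv2.cvtColor(np.ascontiguousarray(c['pixels']),cv2.COLOR_RGB2GRAY)
W=cv2.cornerSubPix(gray,np.float32([[277,200],[273,107],[376,107],[368,201]]).reshape(-1,1,2),(5,5),(-1,-1),(3,50,.01))[:,0]
K=['+y-x','+y+x','-y+x','-y-x']; print(W.tolist())
S=np.float32([[185.85,234.32],[176.90,245.42],[137.87,246.74],[149.14,235.53]])
T=np.float32([[446.33,250.68],[448.12,213.57],[485.78,214.28],[483.56,251.19]])
def pose(P,l):
    x=(P[1]+P[2]-P[0]-P[3])/2; y=(P[0]+P[1]-P[2]-P[3])/2; n=np.cross(x,y);n/=np.linalg.norm(n)
    print(l,'c',P.mean(0).round(4),'n',n.round(4),'tilt',np.degrees(np.arccos(n[2])).round(2),'len',np.linalg.norm(x),np.linalg.norm(y))
pose(np.array([tri([(c,W[i]),(s,S[i]),(t,T[i])])[0] for i in range(4)]),'tri3')
pose(np.array([tri([(c,W[i]),(s,S[i])])[0] for i in range(4)]),'w+s')
pose(np.array([tri([(c,W[i]),(t,T[i])])[0] for i in range(4)]),'w+t')
obj=np.float32([[-.035,.035,0],[.035,.035,0],[.035,-.035,0],[-.035,-.035,0]])
for cc,U,l in [(c,W,'pnp w'),(t,T,'pnp t'),(s,S,'pnp s')]:
    Km=np.array([[cc['fx'],0,cc['cx']],[0,cc['fy'],cc['cy']],[0,0,1]])
    n,rv,tv,er=cv2.solvePnPGeneric(obj,U.reshape(-1,1,2),Km,None,flags=cv2.SOLVEPNP_IPPE)
    for r,v,e in zip(rv,tv,er):
        Rw=rot(cc)@cv2.Rodrigues(r)[0]; print(l,(rot(cc)@v[:,0]+cc['origin']).round(4),Rw[:,2].round(4),np.degrees(np.arccos(Rw[2,2])).round(2),e)
E
```

```text
[[276.9035339355469, 199.35476684570312], [271.709716796875, 106.13732147216797], [375.25567626953125, 107.37924194335938], [367.055908203125, 200.38922119140625]]
tri3 c [ 0.593  -0.2144  0.1579] n [-0.2745  0.0121  0.9615] tilt 15.95 len 0.06972098558177292 0.06983243306734913
w+s c [ 0.593  -0.214   0.1577] n [-0.274   0.0148  0.9616] tilt 15.93 len 0.06979761826904171 0.0698056261027826
w+t c [ 0.5929 -0.2147  0.1596] n [-0.2956  0.0098  0.9553] tilt 17.2 len 0.0698763132746423 0.06954082004995128
pnp w [ 0.593  -0.2144  0.1568] [-2.722e-01  6.000e-04  9.622e-01] 15.8 [0.02449457]
pnp w [ 0.596  -0.2144  0.1585] [0.4233 0.0111 0.9059] 25.05 [2.9405122]
pnp t [ 0.5933 -0.2159  0.1562] [-0.2927  0.0122  0.9561] 17.03 [0.04207134]
pnp t [ 0.5935 -0.2152  0.1564] [-0.0276  0.4882  0.8723] 29.27 [0.28578225]
pnp s [ 0.591  -0.2143  0.1565] [-0.2738  0.013   0.9617] 15.91 [0.13025136]
pnp s [ 0.594  -0.2133  0.1575] [ 0.7244  0.1419 -0.6747] 132.43 [0.77314186]
```

>>> move_arm:
  plan: [0.2,0,-0.2,0,-0.14,0,0.4,0,-0.5,-0.01,-0.28,0,0.6,0,-1,-0.011,-0.28,0,0.8,-0.02,-1.5,-0.011,-0.28,0,0.8,-0.02,-1.8,-0.011,-0.28,0,0.8,-0.02,-1.9,-0.011,-0.28,0,0.8,-0.02,-1.9,-0.011,-0.28,0,0.8,-0.02,-1.9,-0.011,-0.28,0,0.8,-0.02,-1.9,-0.011,-0.28,0]

```text
time_s: 7.88
eef_pos: [0.5799, -0.2145, 0.2073]
eef_rot: [0.006, 0.99, -0.0, 0.14]
wrist_force: [-0.2, 0.3, -1.5]
opening: 0.544
grasp_force: 62.8
```

```bash
python3 - <<'E'
from h import *
snap('scene','s4');c=snap('wrist','w4'); o=ctrl.get_obs(); Rm=R.from_quat(np.array(o['eef_rot'])[[1,2,3,0]]).as_matrix()
print(o['eef_pos'],-Rm[:,2],o['wrist_force'],o['torque'])
n=np.array([-.276,.011,.961]); f=o['eef_pos']+Rm[:,2]*.0256+Rm[:,0]*-.0007; d=f-[.593,-.2144,.1568]; print('face',f,'gap',d@n,'lat',d-n*(d@n))
a=cv2.resize(load('s4')['pixels'][130:290,50:270],None,fx=1.8,fy=1.8,interpolation=3)
im=np.zeros((480,800,3),np.uint8); im[:288,:396]=a[:,:,::-1]; im[:300,398:798]=cv2.resize(c['pixels'],(400,300))[:,:,::-1]; cv2.imwrite('pics/c4.png',im[:300])
E
```

```text
[ 0.57968993 -0.21444771  0.20685875] [-0.27702872  0.01139088  0.96079412] [-0.16845305  0.32590152 -1.85063942] [ 0.02859831  0.16865649 -0.03606481]
face [ 0.58610927 -0.21474025  0.1820685 ] gap 0.026181127363139982 lat [ 0.00033526 -0.00062824  0.00010844]
```

View pics/c4.png

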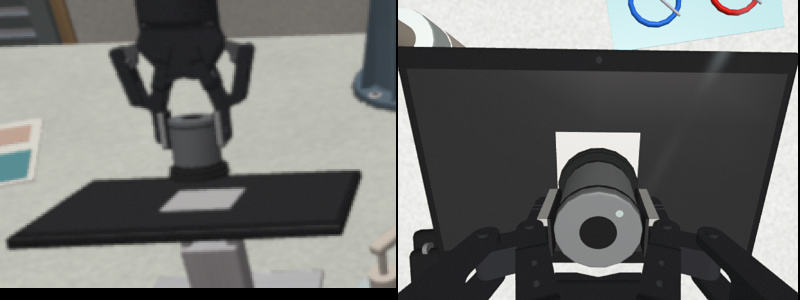

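The meter hovers parallel to the glass with about 26 mm of gap, centred on the square. Now I'll descend along the normal.

>>> move_arm:
  plan: [0.03,0,-0.1,0,0,0,0.06,0,-0.2,0,0,0,0.09,0,-0.3,0,0,0,0.11,0,-0.38,0,0,0,0.116,0,-0.4,0,0,0,0.116,0,-0.4,0,0,0,0.116,0,-0.4,0,0,0,0.116,0,-0.4,0,0,0]

```text
time_s: 8.98
eef_pos: [0.5854, -0.2143, 0.1866]
eef_rot: [0.006, 0.99, -0.0, 0.14]
wrist_force: [0.5, -0.1, -2.2]
opening: 0.546
grasp_force: 62.8
```

```bash
cat > st.py <<'E'
from h import *
o=ctrl.get_obs(); Rm=R.from_quat(np.array(o['eef_rot'])[[1,2,3,0]]).as_matrix()
n=np.array([-.276,.011,.961]); f=o['eef_pos']+Rm[:,2]*.0256+Rm[:,0]*-.0007; d=f-[.593,-.2144,.1568]
print('t',o['time_s'],'gap mm',d@n*1e3,'lat',(d-n*(d@n))*1e3,'F',o['wrist_force'].round(2),'Fn',o['wrist_force']@n,'T',o['torque'].round(3),'n',-Rm[:,2],o['grasp_force'])
E
python3 st.py
```

```text
t 8.975 gap mm 5.0880901451913605 lat [ 0.24367238 -0.23780458  0.07366853] F [ 0.51 -0.05 -2.18] Fn -2.235385375668029 T [ 0.004  0.192 -0.031] n [-0.27668191  0.01110219  0.96089743] 62.7897834777832
```

>>> move_arm:
  plan: [0.005,0,-0.02,0,0,0,0.011,0,-0.04,0,0,0,0.016,0,-0.058,0,0,0,0.016,0,-0.058,0,0,0,0.016,0,-0.058,0,0,0]

```text
time_s: 9.6
eef_pos: [0.5861, -0.2142, 0.1834]
eef_rot: [0.005, 0.99, -0.0, 0.14]
wrist_force: [0.1, -0.7, -2.5]
opening: 0.547
grasp_force: 62.8
```

>>> move_arm:
  plan: [0.005,0,-0.02,0,0,0,0.005,0,-0.02,0,0,0,0.005,0,-0.02,0,0,0]

```text
time_s: 9.98
eef_pos: [0.5864, -0.2142, 0.1824]
eef_rot: [0.005, 0.99, -0.0, 0.14]
wrist_force: [0.9, -0.4, -1.6]
opening: 0.543
grasp_force: 62.8
```

>>> move_arm:
  plan: [0.005,0,-0.02,0,0,0,0.005,0,-0.02,0,0,0,0.005,0,-0.02,0,0,0]

```text
time_s: 10.35
eef_pos: [0.5866, -0.2142, 0.1814]
eef_rot: [0.005, 0.99, -0.0, 0.14]
wrist_force: [-0.8, 0.4, -1.4]
opening: 0.545
grasp_force: 62.8
```

>>> move_arm:
  plan: [0.005,0,-0.02,0,0,0,0.005,0,-0.02,0,0,0,0.005,0,-0.02,0,0,0]

```text
time_s: 10.72
eef_pos: [0.587, -0.2143, 0.1807]
eef_rot: [0.006, 0.99, -0.0, 0.14]
wrist_force: [-0.6, 0.6, 1.4]
opening: 0.546
grasp_force: 63.0
```

>>> move_arm:
  plan: [0.005,0,-0.02,0,0,0,0.005,0,-0.02,0,0,0,0.005,0,-0.02,0,0,0]

```text
time_s: 11.1
eef_pos: [0.5873, -0.2143, 0.1796]
eef_rot: [0.006, 0.99, -0.0, 0.14]
wrist_force: [-1.9, 0.1, 3.8]
opening: 0.545
grasp_force: 63.3
```

```bash
python3 st.py
```

```text
t 11.1 gap mm -2.063653497081663 lat [ 0.10336026 -0.11891653  0.03065549] F [-1.92  0.14  3.81] Fn 4.195907639588167 T [0.224 0.341 0.126] n [-0.27669108  0.01101528  0.96089579] 63.32718014717102
```

>>> move_arm:
  plan: [0.003,0,-0.01,0,0,0,0.003,0,-0.01,0,0,0,0.003,0,-0.01,0,0,0,0.003,0,-0.01,0,0,0]

```text
time_s: 11.6
eef_pos: [0.5874, -0.2143, 0.1791]
eef_rot: [0.006, 0.99, -0.0, 0.14]
wrist_force: [-2.0, 0.2, 4.9]
opening: 0.546
grasp_force: 63.4
```

```bash
python3 st.py; python3 - <<'E'
from h import *
F=[];T=[]
for i in range(8):
    s=ctrl.camera('scene') if i%2 else ctrl.camera('wrist'); o=ctrl.get_obs();F.append(o['wrist_force']);T.append(o['torque'])
print(np.mean(F,0),np.std(F,0),np.mean(T,0),np.std(T,0))
c=snap('wrist','w5');s=snap('scene','s5');t=snap('top','t5')
# screen moved? scene/top diffs at corner areas
a=cv2.resize(s['pixels'][150:280,50:270],None,fx=1.8,fy=1.8,interpolation=3)
im=np.zeros((300,800,3),np.uint8); im[:234,:396]=a[:,:,::-1]; im[:300,398:798]=cv2.resize(c['pixels'],(400,300))[:,:,::-1]; cv2.imwrite('pics/c5.png',im)
E
```

```text
t 11.6 gap mm -2.6683104508314504 lat [ 0.1013908  -0.12111561  0.03000052] F [-2.03  0.23  4.85] Fn 5.226793583838028 T [0.26  0.302 0.072] n [-0.27668613  0.01102264  0.96089713] 63.449639081954956
[-1.92520789  0.59001864  5.06540309] [0.50291296 0.38808602 0.1835709 ] [0.26395417 0.23687894 0.07729619] [0.02961187 0.01054783 0.03444348]
```

View pics/c5.png

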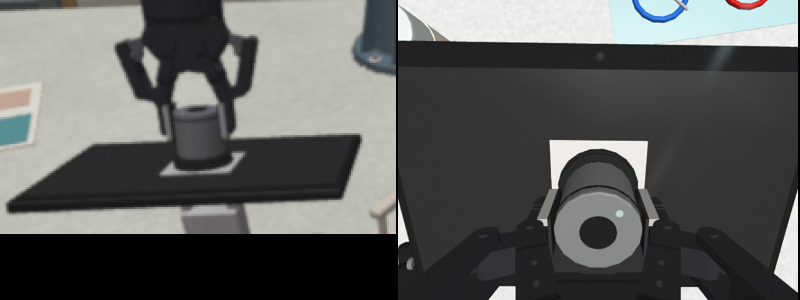

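The meter is pressed on the square, with even light margins around it and a net press of about 7 N. The x moment hints at slight edge loading on the +y side. The heading of the level screen axis gives n_y≈0.004 instead of 0.011, so I'll trim 0.008 rad about x.

>>> move_arm:
  plan: [0,0,0,0.004,0,0,0,0,0,0.008,0,0,0,0,0,0.008,0,0,0,0,0,0.008,0,0]

```text
time_s: 12.65
eef_pos: [0.5874, -0.2145, 0.179]
eef_rot: [0.002, 0.99, -0.001, 0.14]
wrist_force: [-2.0, -0.3, 4.7]
opening: 0.547
grasp_force: 63.4
```

```bash
cat > av.py <<'E'
from h import *
F=[];T=[]
for i in range(8): ctrl.camera('scene'); o=ctrl.get_obs();F.append(o['wrist_force']);T.append(o['torque'])
print(np.mean(F,0),np.mean(T,0),'press',np.mean(F,0)@[-.276,.005,.961]+1.8)
E
python3 av.py; python3 st.py
```

```text
[-1.56562394 -1.11324598  5.12222855] [-0.17660129  0.17495419  0.01713282] press 7.149007614377201
t 13.05 gap mm -2.683048322428222 lat [ 0.06218174 -0.06829274  0.01813222] F [-1.29 -1.02  4.5 ] Fn 4.669759117579619 T [-0.194  0.145  0.007] n [-0.27665861  0.00360803  0.9609615 ] 63.419777154922485
```

>>> move_arm:
  plan: [0,0,0,-0.003,0,0,0,0,0,-0.003,0,0,0,0,0,-0.003,0,0,0,0,0,-0.003,0,0]

```text
time_s: 13.55
eef_pos: [0.5874, -0.2144, 0.179]
eef_rot: [0.003, 0.99, -0.001, 0.14]
wrist_force: [-2.0, -2.1, 5.1]
opening: 0.549
grasp_force: 63.4
```

```bash
python3 av.py; python3 st.py; python3 - <<'E'
from h import *
t,t5=load('top'),load('t5'); s,s5=load('scene'),load('s5')
for a,b,r in [(s,s5,(225,60,265,130)),(s,s5,(220,215,265,255)),(t,t5,(170,370,190,560))]:
    f=lambda c: np.float32(cv2.cvtColor(np.ascontiguousarray(c['pixels'][r[0]:r[2],r[1]:r[3]]),cv2.COLOR_RGB2GRAY))
    print(cv2.phaseCorrelate(f(a),f(b)))
E
```

```text
[-1.20392263 -1.36464044  5.04678159] [-0.13830531  0.1410892   0.00506231] press 6.975416552634833
t 13.95 gap mm -2.6771674096637414 lat [ 0.0742474  -0.12708318  0.02227154] F [-1.14 -1.21  4.59] Fn 4.71041597990085 T [-0.16   0.148 -0.   ] n [-0.27668908  0.00637997  0.96093832] 63.43885660171509
((-0.018110754941432106, 0.01817523003212429), 0.999074234565099)
((-0.06744554395518065, 0.500130768236211), 0.9636014162169563)
((-0.02902037132516, -0.04121000946786957), 0.9822426408529281)
```

```bash
python3 -c "
from bench import ctrl
print(ctrl.hand_in())"
```

```text
the job is handed in; nothing more can be done
None
```

I handed the job in with the meter still gripped and pressed flush on the test square at about 7 N. My estimates put it within 1 mm of centre and about 0.5° of flat, the screen had not measurably moved, and no verdict came back.

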